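# Clear the torque checker for the next driver

### The arm

A 6-joint arm with a two-finger parallel gripper is mounted at the origin on the work surface. World frame = base frame: x ahead of the robot, y to its left, z up, the work surface at z = 0. Lengths are in m, angles in rad, forces in N, time in s.
With the tool pointing down it reaches from about 0.225 to 0.725 m from the base axis. Payload 3.1 kg.
Tool frame: the origin (TCP) lies at the very end of the fingers, on their centre line; the grasp point (between the pads) lies 19 mm behind it; z points along the fingers, y is the line along which they close (so a half turn about z gives the same grasp; the last joint's range is limited). The gripper opens to 85 mm and grips with 20 to 120 N. Pads are 22 mm wide; open, the fingers measure 114 mm over their backs; the gripper's body (76 mm by 85 mm) begins 54 mm behind the grasp point. The pads swing forward as they close: fully open they stand 13 mm farther back than shut.
Start: joints at [1.065, 0.048, 0.099, 1.622, 0, 1.443], TCP at [0.194, 0.488, 0.231] pointing down, gripper open.
Joint ranges: [-2.91, 2.91], [-0.99, 1.94], [-1.21, 1.42], [-2.12, 2.29], [-1.49, 1.47], [-3.14, 3.14]. Speed limits (rad/s): [2.79, 2.79, 3.14, 3.14, 3.14, 3.14].

### API

Orientations are given as a 3x3 rotation matrix whose columns are the frame's x, y, z axes.
In Python, from cell import read_state, optics, order gives the robot as it stands. The module is installed in compiled form; this text tells all that it offers.
- The arm moves only by the tool carry_out, never from a script. Its argument "increments" is a list of rows, each a list of 6 numbers: the shift along the tool's x, y, z each as a share of 0.2 m, from -1 to 1, then the turn, a rotation vector about the tool's x, y, z each as a share of 2 rad, from -1 to 1. In form: [[x, y, z, wx, wy, wz], ...]. A call has 1 to 8 rows; each row is the pose to reach, as a shift and turn from the pose commanded when the call began, along the tool's axes at that moment; what a row does not reach only later rows make up. A row lasts 1/12 s, in which the tool goes at most 41.7 mm and 7.16 degrees, less where a joint would pass 70% of its speed; a pose out of reach is approached as far as the arm can. A call with a number of a shift or a turn outside -1 to 1 is refused whole. A call with a gripper value outside its range is refused whole. "gripper" is the opening, from 0 (shut) to 1 (fully open), set as the call begins (left out, the last holds). The fingers move at their own pace and stop on an object; "squeeze" is the grip in N (left out, the last holds). Time passes only in rows, so rows that repeat a pose let the fingers close. It gives the time, the measured TCP pose, the force, the opening and the grip force at its end, in the units of the state.
- read_state(): the state, without advancing time (a new reading comes with each control period).
- optics.camera(name): name is "scene" or "top" or "wrist"; returns (picture, depth): 420x560x3 uint8, red, green, blue; 420x560 float32, m along the optical axis (not along the pixel's ray), 0 where there is no reading.
- optics.get_calibration(name): a dict with "intrinsics" (3x3 intrinsics, pixels), "k1" (the pictures are not rectified: a ray, as slopes to the right and down, at radius r is drawn at 1 + k1 r^2 times it, then the intrinsics apply), "xyz" and "attitude" of the camera in the world. Camera axes: x right, y down, z forward; pixel columns grow to the right and rows downward; lengths in m; the calibration is good to about 2 mm. A picture is of the moment at which its call begins: read the wrist's pose just before it. get_calibration takes no time and is no camera call; for the wrist camera it gives the pose at the moment of the call.
- order.job_done(): hands the job in; it is judged then, once.
The state is a dict: "t": time; "joint_positions": joint angles; "joint_velocities": joint speeds; "joint_efforts": joint torques, N m; "tcp_pos": TCP position; "tcp_rot": TCP orientation; "force": force on the tool from outside, world axes, zero at the start; "moment": the same for the moment, N m; "grip_width": opening from 0.0 (shut) to 1.0 (fully open); "finger_force": force on a finger pad.
Only numpy, scipy, OpenCV 4.12 (cv2) and the standard library are available. Lean on these libraries where they do the work, as an engineer would, in place of code of your own. Each camera call takes 0.05 s, during which the arm holds its last target. There are 200 camera calls.

### The job

Get the driver torque checker ready for its next check: pick the electric screwdriver off the treadle and lay it down flat in the shallow empty tray, without dropping it. Then push the treadle all the way down to its stop to unload the checker and let it come up again, and after that turn the checker's pointer knob anticlockwise, back to its zero stop. Leave everything else on the bench where it stands.

Things in the scene. Friction and masses are not known exactly. Their poses are not given: they have to be found in the camera images.
- checker: torque checker, a fixed grey console 190 deep (x) x 170 wide (y) mm whose top is one flat face sloped 30 degrees: 45 mm high at its front edge (-x of the console), 155 mm at its back edge. Origin: centre of its underside; the face's normal is (-0.500, 0, 0.866) in this frame. The face carries a white 132 mm dial; nothing else on the face rises more than 9 mm from it. Its place and yaw vary
- reset_knob (a joint): angle of the pointer knob in rad: 0 at its zero stop (needle resting beside the small steel pin on the dial, pointing down-left as the robot sees it, at 150 degrees from the up-slope direction), growing clockwise as seen looking onto the face, to 4.71. Stays where it is left (friction about 0.06 N m)
- reset_knob_grip (a point): point on the knob's axis at the height to grip, 35 mm out from the face. z: the axis, out of the face; x: along the grip bar to its pointer end. Black knob: 72 mm round skirt 8 mm thick; on it a bar 66 (x) x 14 (y) mm, 32 mm high, top 9 mm above this point, white line on the pointer half; a thin needle reaches 56 mm from the axis close to the face
- treadle_base: fixed steel base plate of the treadle, 150 (x) x 120 (y) x 8 mm, with the hinge posts at its +x end (up to 60 mm high). Origin: centre of its underside. Place and yaw vary
- treadle (a joint): treadle angle in rad: 0 up (plate level), 0.30 fully down on its stop; a spring lifts it. Fully down takes about 13 N at treadle_pad
- treadle_pad (a point): point on the treadle's top, on its middle line 25 mm from its free edge, where to press. The treadle is an aluminium plate 130 (x) x 110 (y) x 8 mm, top 60 mm above the bench when up, hinged at its +x edge 105 mm from this point; the point sinks 31 mm on the way to the stop. z is the plate's normal
- tray_in (a point): centre of the inner floor of the shallow empty grey tray, 5 mm above the bench. Inside 245 (x) x 110 (y) mm, 25 mm deep, walls 5 mm thick; fixed to the bench. x runs along the tray. Place and yaw vary
- driver: loose electric screwdriver, about 0.42 kg, 190 mm long along its x, lying level on the treadle at the start. Handle: a box 130 (x) x 38 (y) x 36 (z) mm from x = -95 to +35 mm; then a round nose 28 mm and a bit holder 16 mm in diameter out to x = +95. Origin: at the underside, midway along the length
- driver_mid (a point): centre of the driver's handle near its centre of mass, 20 mm behind its origin along x and 18 mm above the underside; the place to grip, across y (38 mm)
- glue: bystander: white bottle 38 mm in diameter, 95 mm tall, standing between the task's things; origin at its underside
- grease: bystander: metal jar 42 mm in diameter, 70 mm tall, standing between the task's things; origin at its underside
- tape: bystander: roll of tape lying flat, 90 mm across, 25 mm high
- heatsink: bystander: finned aluminium heat sink 70 x 100 x 36 mm
- screwdriver: bystander: hand screwdriver 190 mm long lying towards the back; origin at its middle
- speaker: bystander: black TV speaker box 50 x 130 x 40 mm
Mind the look-alikes: they are no part of the job. What is shaped like the driver but white is not meant.

How it is judged:
On the way, in this order (a step that is already met when the one before it is completed fails the run):
1. the driver lies flat in the tray, let go (x of driver_mid in the frame of tray_in between -0.05 and 0.05 m and y of driver_mid in the frame of tray_in between -0.05 and 0.05 m and z of driver_mid in the frame of tray_in between 0.01 and 0.026 m and angle between driver's own x axis and vertical between 1.47 and 1.67 rad and contact force between the fingers and driver below 0.5 N and linear speed of driver below 0.03 m/s), for 0.2 s.
2. the treadle is pushed down to its stop (value of joint treadle above 0.275 rad), for 0.1 s.
3. the treadle is up again (value of joint treadle below 0.03 rad), for 0.1 s.
4. the pointer knob is back at its zero stop (value of joint reset_knob below 0.05 rad), for 0.2 s.
At the end, for the whole second after the job is handed in: The driver lies flat (within 0.1 rad of level) and at rest on the tray's floor, its handle's middle within 50 mm lengthwise and 50 mm sideways of the tray's centre, let go; the treadle is up (below 0.03 rad); the knob is within 0.05 rad of its zero stop (all of step 1 and value of joint treadle below 0.03 rad and value of joint reset_knob below 0.05 rad); the robot touches nothing.
It fails at once if a bystander was shifted by more than 25 mm or knocked over (distance of any of glue, grease, tape, heatsink, screwdriver, speaker from where it was at the start of the episode above 0.025 m or angle between any of glue, grease's own z axis and vertical above 0.6 rad).
It fails at once if the driver was dropped or slammed (falling on to something faster than a drop of some 30 mm) (linear speed of driver above 0.75 m/s and contact force between the fingers and driver below 0.5 N).
It also fails if it takes over 72 s, if anything falls off the work surface, if the arm or the gripper's body presses on something with over 40 N, if the wrist force passes 120 N, or if a joint passes its speed limit or range.

## Working session

There is one attempt and no reset: what is moved stays moved. The work goes in short steps, Python scripts to look and compute and a tool call to move; the robot and the scene stay as the last step left them, time stands still between calls to the robot, and variables do not carry over. Pictures are saved under pics/ and viewed, at most 10 in all, crops included, and the job is handed in when it is done.

Besides the shell and the picture viewer there is one more tool, called as a command line: name --pt "numbers of a row" for each row, then --argument value for the rest. carry_out: Moves the arm, as the interface text tells. Its arguments: {"type":"object","properties":{"increments":{"type":"array","items":{"type":"array","items":{"type":"number","minimum":-1,"maximum":1}}},"gripper":{"type":"number"},"squeeze":{"type":"number"}},"required":["increments"]}

```bash
mkdir -p pics
python3 - <<'E'
from cell import read_state, optics
import cv2, numpy as np
s=read_state(); print(s['t'],s['tcp_pos'],np.round(s['tcp_rot'],3))
for n in ("scene","top"):
    p,d=optics.camera(n); np.savez(f'{n}0.npz',p=p,d=d); cv2.imwrite(f'pics/{n}0.png',p[:,:,::-1])
    print(n,optics.get_calibration(n),(d>0).mean())
E
```

```text
0.0 [0.19336402 0.48742127 0.23009949] [[-0.929  0.369 -0.001]
 [ 0.369  0.929 -0.002]
 [ 0.    -0.002 -1.   ]]
scene {'intrinsics': array([[541.20470531,   0.        , 273.1481227 ],
       [  0.        , 541.20470531, 216.56480267],
       [  0.        ,   0.        ,   1.        ]]), 'k1': -0.1832766145363187, 'xyz': array([ 1.5284005 , -0.24148393,  0.81844972]), 'attitude': array([[ 0.28772057,  0.53771136, -0.7925171 ],
       [ 0.95771224, -0.16329849,  0.23689843],
       [-0.00203387, -0.82716388, -0.56195709]])} 0.9784226190476191
top {'intrinsics': array([[450.4790971 ,   0.        , 282.10151638],
       [  0.        , 450.4790971 , 211.34092856],
       [  0.        ,   0.        ,   1.        ]]), 'k1': -0.04688635585616094, 'xyz': array([0.47845233, 0.02360965, 1.19492911]), 'attitude': array([[-0.02108079, -0.9986854 ,  0.04672346],
       [-0.99955499,  0.02203961,  0.02010174],
       [-0.02110508, -0.0462789 , -0.99870558]])} 0.9959863945578231
```

View pics/top0.png

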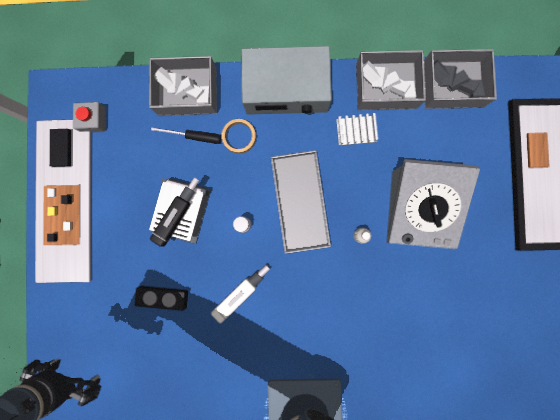

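View pics/scene0.png

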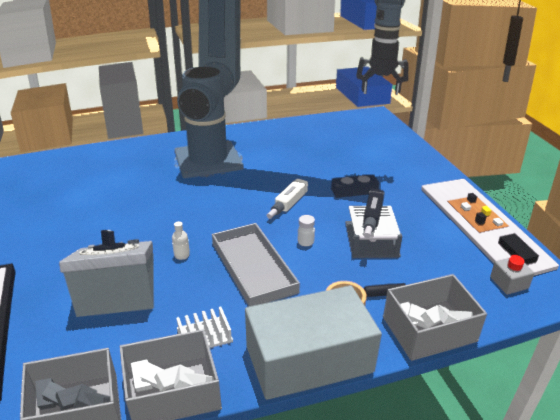

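The top view shows the treadle with the black driver on it at (178,212), nose up-right, and the empty tray at (301,202). The checker dial and knob are at (434,208). The jar (242,224) and bottle (362,235) are the close obstacles, and the white decoy driver is at (240,293). In the scene view everything is in the same order mirrored.

```bash
cat > h.py <<'E'
import numpy as np, cv2
from cell import read_state, optics
def rays(c,uv):
    K=c['intrinsics']; uv=np.asarray(uv,float).reshape(-1,2)
    d=(uv-[K[0,2],K[1,2]])/K[0,0]; s=d.copy()
    for _ in range(20): s=d/(1+c['k1']*(s**2).sum(1,keepdims=True))
    return np.c_[s,np.ones(len(s))]
def cloud(c,d):
    v,u=np.mgrid[:d.shape[0],:d.shape[1]]
    r=rays(c,np.c_[u.ravel(),v.ravel()])*d.reshape(-1,1)
    return (r@c['attitude'].T+c['xyz']).reshape(*d.shape,3)
def on_z(c,uv,z):
    r=rays(c,uv)@c['attitude'].T; return c['xyz']+r*((z-c['xyz'][2])/r[:,2:])
def rect(mask):
    cs,_=cv2.findContours(mask.astype(np.uint8),0,2); m=max(cs,key=cv2.contourArea)
    return m
E
python3 - <<'E'
from h import *
c=optics.get_calibration('top'); f=np.load('top0.npz'); p,d=f['p'].astype(int),f['d']; P=cloud(c,d)
def sub(r0,r1,c0,c1):
    m=np.zeros(d.shape,bool); m[r0:r1,c0:c1]=1; return m
def fit(m,name):
    X=P[m]; r=cv2.minAreaRect(X[:,:2].astype(np.float32)); print(name,m.sum(),np.round(r[0],4),np.round(r[1],4),round(r[2],2),'zmed',np.round(np.percentile(X[:,2],[5,50,95]),4))
    return X
z=P[...,2]; dark=p.max(2)<75
# bench level check
print('bench',np.median(z[sub(250,300,330,450)]))
m=sub(170,255,140,215)
X=fit(m&(z>0.08),'driver>80mm'); fit(m&(z>0.09),'driver>90')
# driver axis by pca + nose dir
q=X[:,:2]; w=np.linalg.svd(q-q.mean(0),full_matrices=0)[2][0]; w*=np.sign(w[0]); print('driver ax',w,np.degrees(np.arctan2(w[1],w[0])),q.mean(0))
fit(m&(z>0.05)&(z<0.066),'treadle plate'); fit(m&(z>0.045),'treadle all')
fit(sub(140,260,262,338)&(z>0.02)&(z<0.04),'tray rim')
fit(sub(160,240,282,322)&(z<0.012),'tray floor')
fit(sub(210,235,228,256)&(z>0.03),'jar'); fit(sub(222,250,350,376)&(z>0.03),'bottle')
ck=sub(150,255,380,485)&(z>0.04); fit(ck,'checker'); 
# plane
X=P[ck]; 
for _ in range(5):
    A=np.c_[X[:,:2],np.ones(len(X))]; k=np.linalg.lstsq(A,X[:,2],rcond=None)[0]; X=X[abs(A@k-X[:,2])<0.004]
n=np.r_[-k[:2],1]; n/=np.linalg.norm(n); print('plane',k,n,'tilt',np.degrees(np.arccos(n[2])),'yaw',np.degrees(np.arctan2(-n[1],-n[0])),len(X))
h=((P-[0,0,k[2]])@n)
kn=sub(150,255,380,485)&(h>0.02); Y=fit(kn,'knob bar'); print('h',np.percentile(h[kn],[5,50,95]))
wh=sub(170,245,395,470)&(p.min(2)>200); cv2.imwrite('pics/w.png',wh*255)
e=cv2.convexHull(np.argwhere(wh)[:,::-1].astype(np.int32)); E=cv2.fitEllipse(e); print('dial',E)
r=rays(c,E[0])@c['attitude'].T; t=((np.array([0,0,k[2]])-c['xyz'])@n)/(r@n); print('dial centre',c['xyz']+r*t)
cr=p[150:260,380:490].astype(np.uint8)[:,:,::-1]; a=cv2.resize(cr,None,fx=5,fy=5,interpolation=cv2.INTER_CUBIC)
cv2.imwrite('pics/checker.png',a)
E
```

```text
bench -0.0001900187954008148
driver>80mm 1066 [0.5434 0.2044] [0.1603 0.3492] 4.89 zmed [0.0831 0.0943 0.0994]
driver>90 834 [0.5317 0.2033] [0.1361 0.3492] 4.8 zmed [0.0912 0.0953 0.0998]
driver ax [ 0.44506212 -0.8954997 ] -63.57268690619729 [0.525251   0.30861028]
treadle plate 1467 [0.5299 0.3194] [0.1177 0.1621] 73.54 zmed [0.0554 0.0592 0.0629]
treadle all 2617 [0.5491 0.2106] [0.1729 0.3605] 4.94 zmed [0.056  0.062  0.0977]
tray rim 593 [ 0.5582 -0.0015] [0.2552 0.1202] 7.03 zmed [0.0236 0.0286 0.0324]
tray floor 3081 [ 0.5653 -0.0049] [0.1043 0.2108] 88.79 zmed [0.0002 0.0042 0.0079]
jar 219 [0.4996 0.0955] [0.1448 0.0387] 88.56 zmed [0.0376 0.0689 0.0726]
bottle 195 [ 0.4802 -0.0765] [0.1965 0.0381] 80.06 zmed [0.0434 0.0665 0.0967]
checker 6472 [ 0.5497 -0.1977] [0.4255 0.2022] 84.05 zmed [0.0522 0.1123 0.1499]
plane [0.40767254 0.46874153 0.03787526] [-0.34629249 -0.39816681  0.84943788] tilt 31.84941785497369 yaw 48.98595706326254 412
knob bar 1508 [ 0.5527 -0.1977] [0.4281 0.1863] 85.03 zmed [0.0843 0.1303 0.1532]
h [0.02073423 0.02989544 0.04575051]
dial ((432.9264831542969, 207.2338409423828), (47.44153594970703, 56.14996337890625), 68.39994812011719)
dial centre [[ 0.53135285 -0.31966924  0.10465097]][ WARN:0@0.438] global loadsave.cpp:1063 imwrite_ Unsupported depth image for selected encoder is fallbacked to CV_8U.
```

View pics/checker.png

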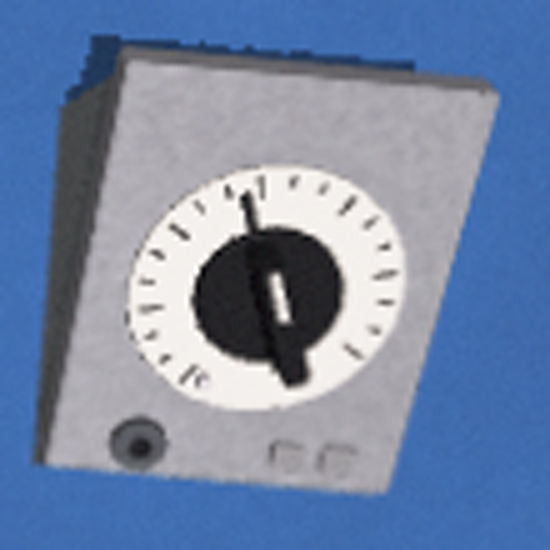

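The crop shows the needle pointing nearly up, tip at crop (246,200), and the zero pin down-left near (203,378). The white line is on the upper half of the bar, so the knob has to turn about 140° anticlockwise.

My cloud included the no-reading pixels, so I'll redo the measurement without them.

Run:
```python
from h import *
c=optics.get_calibration('top'); f=np.load('top0.npz'); p,d=f['p'].astype(int),f['d']; P=cloud(c,d); P[d==0]=-1
z=P[...,2]
def sub(r0,r1,c0,c1):
    m=np.zeros(d.shape,bool); m[r0:r1,c0:c1]=1; return m&(d>0)&(z<.3)
def fit(m,name):
    m=cv2.morphologyEx(m.astype(np.uint8),cv2.MORPH_OPEN,np.ones((2,2)))>0
    X=P[m]; r=cv2.minAreaRect(X[:,:2].astype(np.float32)); print(name,m.sum(),np.round(r[0],4),np.round(r[1],4),round(r[2],2),'z',np.round(np.percentile(X[:,2],[5,50,95]),4))
    return X
m=sub(170,255,140,215)
fit(m&(z>0.075),'driver'); fit(m&(z>0.088),'driver top')
for lo in(0.075,0.088):
    q=P[m&(z>lo)][:,:2]; w=np.linalg.svd(q-q.mean(0),full_matrices=0)[2][0]; w*=np.sign(w[0]); a=(q-q.mean(0))@w; print('ax',w,np.degrees(np.arctan2(w[1],w[0])),q.mean(0),a.min(),a.max())
fit(m&(z>0.05)&(z<0.068),'treadle plate'); fit(m&(z>0.05),'treadle all')
X=P[m&(z>0.053)&(z<.066)]; A=np.c_[X[:,:2],np.ones(len(X))]; print('plate',np.linalg.lstsq(A,X[:,2],rcond=None)[0])
fit(sub(140,260,262,338)&(z>0.02)&(z<0.04),'tray rim')
fit(sub(160,240,275,330)&(z<0.012),'tray floor')
fit(sub(210,235,228,256)&(z>0.06),'jar'); fit(sub(222,250,350,376)&(z>0.03),'bottle')
fit(sub(290,310,130,195)&(z>0.03),'speaker'); fit(sub(260,325,205,275)&(z>0.012),'decoy')
ck=sub(150,255,380,485)&(z>0.03); fit(ck,'checker')
X=P[ck&sub(155,250,395,475)]
for _ in range(8):
    A=np.c_[X[:,:2],np.ones(len(X))]; k=np.linalg.lstsq(A,X[:,2],rcond=None)[0]; r=A@k-X[:,2]; X=X[abs(r)<max(.004,1.5*r.std())]
n=np.r_[-k[:2],1]; n/=np.linalg.norm(n); yaw=np.arctan2(-n[1],-n[0]); print('plane',k,n,'tilt',np.degrees(np.arccos(n[2])),'yaw',np.degrees(yaw),len(X))
h=((P-[0,0,k[2]])@n)
kn=sub(150,255,390,480)&(h>0.03)&(h<.06); Y=fit(kn,'knob bar'); print('h',np.percentile(h[kn],[5,50,95]))
w=np.linalg.svd(Y-Y.mean(0),full_matrices=0)[2][0]; w*=np.sign(w[0]); print('bar',Y.mean(0),w)
nn=n
u=np.array([np.cos(yaw)*np.cos(np.pi/6),np.sin(yaw)*np.cos(np.pi/6),.5]); l=np.cross(n,u)
def onface(uv,hh):
    r=rays(c,uv)@c['attitude'].T; o=np.array([0,0,k[2]])+n*hh; t=((o-c['xyz'])@n)/(r@n); return c['xyz']+r*t[:,None]
wh=sub(170,245,395,470)&(p.min(2)>190); cs=cv2.findContours(wh.astype(np.uint8),0,2)[0]; e=cv2.convexHull(max(cs,key=cv2.contourArea)); E=cv2.fitEllipse(e); print('dial',E)
C=onface(E[0],0)[0]; D=onface(e.reshape(-1,2),0)-C; print('dial centre',C,'r',np.linalg.norm(D,axis=1).round(3))
tip=onface([380+248/5,150+203/5],.004)[0]-C; print('needle len',np.linalg.norm(tip),'deg left of up',np.degrees(np.arctan2(tip@l,tip@u)))
print('bar deg',np.degrees(np.arctan2(w@l,w@u)))
bc=Y.mean(0)-C; print('bar centre offset u,l,n',bc@u,bc@l,bc@n)
pin=onface([380+203/5,150+378/5],.004)[0]-C; print('pin',np.linalg.norm(pin),np.degrees(np.arctan2(pin@l,pin@u)))
```

```text
driver 1078 [-0.251  -0.2862] [2.0588 0.2078] 37.86 z [0.0608 0.0938 0.0985]
driver top 864 [-0.2589 -0.2921] [2.0418 0.1793] 38.67 z [0.0821 0.0947 0.0987]
ax [ 0.84143923 -0.54035175] -32.70758752556545 [0.52697101 0.31484669] -0.08378516795895989 0.1065904505267128
ax [ 0.84205958 -0.53938453] -32.6417506597525 [0.51819596 0.32208685] -0.07250208717704577 0.09851107369924972
treadle plate 1464 [-0.1709 -0.3468] [2.1029 0.1849] 43.26 z [0.0109 0.0592 0.0837]
treadle all 2583 [-0.2326 -0.2719] [2.1055 0.2078] 37.86 z [0.0523 0.0616 0.0974]
plate [-0.00806303  0.00076996  0.06337552]
tray rim 589 [-0.1867 -0.4225] [1.9837 0.211 ] 29.3 z [-0.0026  0.0253  0.0316]
tray floor 4047 [-0.1907 -0.4234] [1.974  0.2298] 28.83 z [-0.0022  0.0037  0.0086]
jar 182 [-0.238  -0.4276] [1.9057 0.0434] 38.22 z [0.0392 0.069  0.0724]
bottle 192 [-0.2524 -0.5851] [1.7093 0.0464] 30.58 z [-0.0016  0.0663  0.0957]
speaker 898 [-0.3038 -0.3128] [1.9528 0.122 ] 48.2 z [0.004  0.04   0.0439]
decoy 932 [-0.3613 -0.3775] [1.7732 0.1934] 38.04 z [-0.0008  0.0343  0.0394]
checker 6519 [-0.191  -0.5853] [1.7927 
[... 221 characters left out ...]
.98 z [0.0811 0.1355 0.1508]
h [0.03363128 0.04256542 0.04574491]
bar [ 0.51085822 -0.32102481  0.13175119] [0.58953192 0.39039236 0.70713925]
dial ((433.0074768066406, 207.1815643310547), (47.56681823730469, 56.604347229003906), 69.2346420288086)
dial centre [ 0.5316829  -0.32121639  0.10037931] r [0.064 0.064 0.064 0.064 0.066 0.065 0.065 0.066 0.067 0.067 0.067 0.067
 0.067 0.067 0.069 0.068 0.068 0.068 0.067 0.068 0.067 0.066 0.065 0.065
 0.065 0.065 0.065 0.065 0.065]
needle len 0.04824060377559841 deg left of up 22.999144272457446
bar deg 28.852095781090398
bar centre offset u,l,n -0.002255089256069511 -0.0021282599382488935 0.03750540448832635
pin 0.05520635656352567 158.0591331101338
```

```bash
cat > m.py <<'E'
from h import *
c=optics.get_calibration('top'); f=np.load('top0.npz'); p,d=f['p'].astype(int),f['d']; P=cloud(c,d); ok=d>0
z=P[...,2]
def sub(r0,r1,c0,c1):
    m=np.zeros(d.shape,bool); m[r0:r1,c0:c1]=1; return m&ok&(z<.3)
def fit(m,name,Q=None):
    n,l,s,_=cv2.connectedComponentsWithStats(m.astype(np.uint8),connectivity=4); m=l==1+s[1:,4].argmax()
    X=P[m]; r=cv2.minAreaRect((X[:,:2] if Q is None else Q[m]).astype(np.float32)); print(name,m.sum(),np.round(r[0],4),np.round(r[1],4),round(r[2],2),'z',np.round(np.percentile(X[:,2],[5,50,95]),4))
    return X
E
python3 - <<'E'
from m import *
m=sub(170,255,140,215)
fit(m&(z>0.075),'driver'); fit(m&(z>0.088),'driver handle top')
fit(m&(z>0.05)&(z<0.068),'treadle plate'); fit(m&(z>0.05)&(P[...,0]>.45),'treadle all')
fit(sub(140,260,262,338)&(z>0.018)&(z<0.04),'tray rim')
fit(sub(160,240,275,330)&(z<0.012),'tray floor')
fit(sub(210,235,228,256)&(z>0.06),'jar'); fit(sub(222,250,350,376)&(z>0.03),'bottle')
fit(sub(290,310,130,195)&(z>0.03),'speaker'); fit(sub(260,325,205,275)&(z>0.02),'decoy')
fit(sub(150,255,380,485)&(z>0.03),'checker')
C=np.array([.5317,-.3212,.1004]); yaw=np.radians(-6.4); t=np.pi/6
n=np.array([-.5*np.cos(yaw),-.5*np.sin(yaw),np.cos(t)]); u=np.array([np.cos(yaw)*np.cos(t),np.sin(yaw)*np.cos(t),.5]); l=np.cross(n,u)
F=(P-C)@np.c_[u,l,n]
fit((F[...,2]>.034)&(F[...,2]<.055)&(np.hypot(F[...,0],F[...,1])<.04)&ok,'bar u,l',F[...,:2])
fit((F[...,2]>-.02)&(F[...,2]<.008)&sub(140,260,380,490),'face u,l',F[...,:2])
# plate edges with yaw scan
h=cv2.resize(p[165:265,135:225].astype(np.uint8)[:,:,::-1],None,fx=6,fy=6,interpolation=cv2.INTER_CUBIC); cv2.imwrite('pics/treadle.png',h)
E
```

```text
driver 1081 [0.5377 0.3104] [0.0396 0.1903] 57.15 z [0.0811 0.0941 0.0985]
driver handle top 873 [0.525  0.3186] [0.0396 0.1601] 57.15 z [0.0893 0.0949 0.0988]
treadle plate 738 [0.5489 0.3384] [0.0707 0.1363] 73.41 z [0.0554 0.0591 0.0625]
treadle all 2587 [0.5382 0.315 ] [0.1178 0.1873] 75.14 z [0.056  0.0619 0.0974]
tray rim 608 [ 0.5582 -0.0015] [0.2552 0.1202] 7.03 z [0.022  0.0284 0.0324]
tray floor 3368 [ 0.5645 -0.0008] [0.227  0.1104] 7.0 z [0.0004 0.0042 0.008 ]
jar 182 [0.5017 0.15  ] [0.0357 0.0351] 88.99 z [0.0662 0.0692 0.0725]
bottle 192 [ 0.4664 -0.1539] [0.0363 0.0359] 40.05 z [0.0432 0.0663 0.0957]
speaker 898 [0.3148 0.3678] [0.1303 0.0489] 84.5 z [0.0358 0.0402 0.0439]
decoy 914 [0.3252 0.1563] [0.0379 0.1892] 42.82 z [0.0247 0.0346 0.0395]
checker 6521 [ 0.537 -0.32 ] [0.1781 0.2033] 83.39 z [0.0499 0.1112 0.1494]
bar u,l 165 [0.0003 0.0012] [0.0654 0.0146] 23.0 z [0.1234 0.1384 0.1509]
face u,l 5530 [-0.0046  0.0018] [0.1781 0.2316] 89.81 z [0.0513 0.1119 0.1499]
```

View pics/treadle.png

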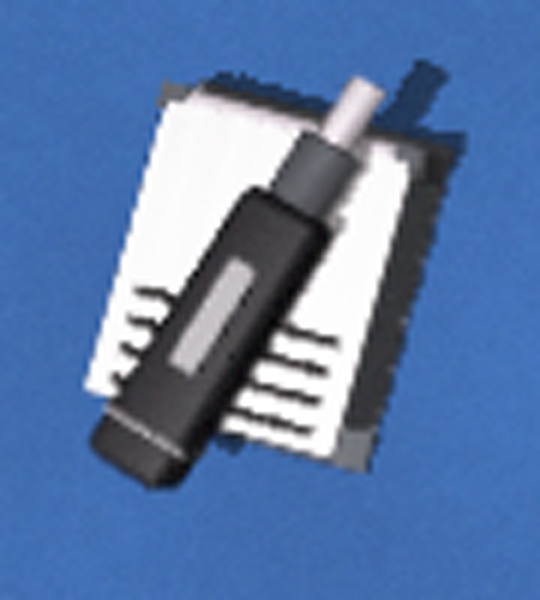

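The second crop shows the plate's free edge running from about crop (90,390) to (335,450). The driver lies on it at about -33° yaw, its tail overhanging that edge. All the sizes match the given ones: driver 190x39, tray rim 255x120, bar 65x14.6 at 23° left of up-slope.

```bash
cat > g.py <<'E'
import sys; from h import *
from scipy.spatial.transform import Rotation as Ro
def down(deg):
    a=np.radians(deg); return np.c_[[-np.sin(a),np.cos(a),0],[np.cos(a),np.sin(a),0],[0,0,-1]]
def inc(pt,Rt,p,R):
    return np.round(np.r_[R.T@(np.array(pt)-p)/.2, Ro.from_matrix(R.T@Rt).as_rotvec()/2],3).tolist()
def go(*wps):
    s=read_state(); p,R=np.array(s['tcp_pos']),np.array(s['tcp_rot']); print('t',s['t'],'p',p.round(4),'j',np.round(s['joint_positions'],2))
    for pt,Rt in wps:
        print(inc(pt,Rt,p,R), 'dist',round(float(np.linalg.norm(pt-p)),3),'rot',np.degrees(Ro.from_matrix(R.T@Rt).magnitude()).round(1)); p,R=np.array(pt),Rt
E
python3 - <<'E'
from g import *
c=optics.get_calibration('top')
A=on_z(c,[[135+90/6,165+390/6],[135+335/6,165+450/6],[135+200/6,165+95/6],[135+410/6,165+170/6]],.06); print(A.round(3))
x=(A[2]+A[3]-A[0]-A[1]); x/=np.linalg.norm(x); print('yaw',np.degrees(np.arctan2(x[1],x[0])),'pad',(A[0]+A[1])/2+.025*x, 'len',np.linalg.norm(A[0]-A[2]),np.linalg.norm(A[0]-A[1]))
D=down(57.15)
go(([.36,.40,.2],D),([.521,.321,.16],D),([.521,.321,.062],D))
E
```

```text
[[0.491 0.384 0.06 ]
 [0.464 0.279 0.06 ]
 [0.616 0.335 0.06 ]
 [0.582 0.246 0.06 ]]
yaw -18.652573152093556 pad [0.50143344 0.32327496 0.06      ] len 0.13349423709151195 0.10804562598026501
t 0.1 p [0.1934 0.4875 0.2302] j [1.07 0.05 0.1  1.62 0.   1.44]
[-0.936, -0.099, 0.151, -0.001, -0.0, 0.098] dist 0.191 rot 11.2
[-0.891, 0.105, 0.2, 0.0, 0.0, 0.0] dist 0.184 rot 0.0
[0.0, 0.0, 0.49, 0.0, 0.0, 0.0] dist 0.098 rot 0.0
```

carry_out --pt "-0.936 -0.099 0.151 0 0 0.098" --pt "-0.936 -0.099 0.151 0 0 0.098" --pt "-0.936 -0.099 0.151 0 0 0.098" --pt "-0.936 -0.099 0.151 0 0 0.098" --pt "-0.936 -0.099 0.151 0 0 0.098" --pt "-0.936 -0.099 0.151 0 0 0.098" --gripper 1

```text
t: 0.6
tcp_pos: [0.3637, 0.3973, 0.1987]
tcp_rot: [[-0.837, 0.548, -0.001], [0.548, 0.837, -0.004], [-0.001, -0.003, -1.0]]
force: [0.2, 0.6, -0.2]
grip_width: 0.999
finger_force: 0.0
```

carry_out --pt "-0.891 0.105 0.2 0 0 0" --pt "-0.891 0.105 0.2 0 0 0" --pt "-0.891 0.105 0.2 0 0 0" --pt "-0.891 0.105 0.2 0 0 0" --pt "-0.891 0.105 0.2 0 0 0" --pt "-0.891 0.105 0.2 0 0 0" --pt "-0.891 0.105 0.2 0 0 0"

```text
t: 1.18
tcp_pos: [0.5208, 0.3212, 0.16]
tcp_rot: [[-0.839, 0.544, -0.003], [0.544, 0.839, -0.0], [0.002, -0.002, -1.0]]
force: [-0.1, 0.9, 0.5]
grip_width: 0.995
finger_force: 0.0
```

Run:
```python
from g import *
D=down(57.15); go(([.521,.321,.062],D))
p,d=optics.camera('wrist'); c=optics.get_calibration('wrist'); P=cloud(c,d); z=P[...,2]
cv2.imwrite('pics/wrist1.png',p[:,:,::-1])
m=((z>.086)&(z<.105)&(d>0)&(np.hypot(P[...,0]-.521,P[...,1]-.321)<.12)).astype(np.uint8)
n,l,s,_=cv2.connectedComponentsWithStats(m); k=1+s[1:,4].argmax(); X=P[l==k]
print(len(X),cv2.minAreaRect(X[:,:2].astype(np.float32)),np.median(X[:,2]))
```

```text
t 1.1833 p [0.5208 0.3212 0.16  ] j [0.44 0.27 0.21 1.51 0.   1.02]
[-0.002, 0.001, 0.49, -0.001, -0.001, -0.001] dist 0.098 rot 0.2
8939 ((0.5366102457046509, 0.312370240688324), (0.038343530148267746, 0.1849539875984192), 57.12220764160156) 0.09591231079240914
```

View pics/wrist1.png

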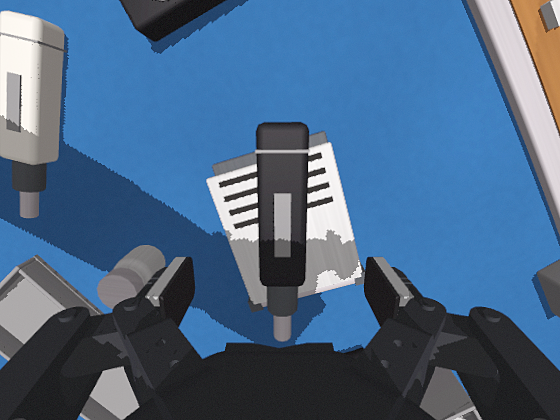

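The wrist view shows the driver vertical at column 282, centred between the open fingers. It measures the same pose as before, so I go down and grip.

carry_out --pt "0 0 0.16 0 0 0" --pt "0 0 0.32 0 0 0" --pt "0 0 0.42 0 0 0" --pt "0 0 0.485 0 0 0" --pt "0 0 0.485 0 0 0"

```text
t: 1.65
tcp_pos: [0.5176, 0.3216, 0.0608]
tcp_rot: [[-0.841, 0.541, -0.006], [0.541, 0.841, -0.002], [0.004, -0.005, -1.0]]
force: [-0.9, 0.1, -0.9]
grip_width: 1.004
finger_force: 0.0
```

carry_out --pt "0 0 0 0 0 0" --pt "0 0 0 0 0 0" --pt "0 0 0 0 0 0" --pt "0 0 0 0 0 0" --pt "0 0 0 0 0 0" --pt "0 0 0 0 0 0" --pt "0 0 0 0 0 0" --pt "0 0 0 0 0 0" --gripper 0 --squeeze 50

```text
t: 2.32
tcp_pos: [0.5227, 0.3223, 0.0663]
tcp_rot: [[-0.84, 0.543, 0.003], [0.543, 0.84, 0.002], [-0.002, 0.004, -1.0]]
force: [-0.9, 2.0, 5.6]
grip_width: 0.435
finger_force: 56.2
```

carry_out --pt "0 0 -0.05 0 0 0" --pt "0 0 -0.12 0 0 0" --pt "0 0 -0.22 0 0 0" --pt "0 0 -0.34 0 0 0" --pt "0 0 -0.46 0 0 0" --pt "0 0 -0.58 0 0 0" --pt "0 0 -0.62 0 0 0" --pt "0 0 -0.62 0 0 0"

```text
t: 2.98
tcp_pos: [0.5226, 0.3217, 0.1906]
tcp_rot: [[-0.84, 0.543, 0.004], [0.543, 0.84, 0.002], [-0.002, 0.003, -1.0]]
force: [0.7, -0.5, -3.7]
grip_width: 0.436
finger_force: 55.2
```

Run:
```python
from g import *
y=np.radians(7.03); X=np.array([np.cos(y),np.sin(y),0]); Y=np.array([-np.sin(y),np.cos(y),0])
T=np.array([.5582,-.0015,0])-.018*X; D=down(97.03)
go((T*[1,1,0]*.5+np.array([.52,.322,0])*.5+[0,0,.19],down(77)),(T+[0,0,.19],D),(T+[0,0,.06],D))
print(T, read_state()['grip_width'],read_state()['finger_force'],read_state()['force'])
```

```text
t 2.9833 p [0.5226 0.3217 0.1906] j [ 0.44  0.27  0.27  1.56 -0.    1.02]
[-0.473, -0.662, 0.002, 0.001, 0.001, -0.174] dist 0.163 rot 19.9
[-0.233, -0.782, 0.0, 0.0, 0.0, -0.175] dist 0.163 rot 20.0
[0.0, 0.0, 0.65, 0.0, 0.0, 0.0] dist 0.13 rot 0.0
[ 0.54033532 -0.003703    0.        ] 0.4358666205742804 55.16982614994049 [ 0.66582032 -0.46657285 -3.66962212]
```

carry_out --pt "-0.079 -0.11 0 0 0 -0.029" --pt "-0.158 -0.22 0 0 0 -0.058" --pt "-0.237 -0.33 0 0 0 -0.087" --pt "-0.316 -0.44 0 0 0 -0.116" --pt "-0.395 -0.55 0 0 0 -0.145" --pt "-0.473 -0.662 0 0 0 -0.174" --pt "-0.473 -0.662 0 0 0 -0.174"

```text
t: 3.57
tcp_pos: [0.5278, 0.1538, 0.1851]
tcp_rot: [[-0.974, 0.227, -0.005], [0.227, 0.974, -0.005], [0.004, -0.006, -1.0]]
force: [0.0, 0.4, -3.2]
grip_width: 0.435
finger_force: 55.0
```

carry_out --pt "-0.039 -0.13 0 0 0 -0.029" --pt "-0.078 -0.26 0 0 0 -0.058" --pt "-0.117 -0.39 0 0 0 -0.087" --pt "-0.156 -0.52 0 0 0 -0.116" --pt "-0.195 -0.65 0 0 0 -0.145" --pt "-0.233 -0.782 0 0 0 -0.175" --pt "-0.233 -0.782 0 0 0 -0.175" --pt "-0.233 -0.782 0 0 0 -0.175"

```text
t: 4.23
tcp_pos: [0.5382, -0.005, 0.1855]
tcp_rot: [[-0.993, -0.12, -0.004], [-0.12, 0.993, 0.001], [0.004, 0.001, -1.0]]
force: [0.4, 0.3, -3.6]
grip_width: 0.435
finger_force: 55.0
```

Run:
```python
from g import *
T=np.array([.5403,-.0037,0]); D=down(97.03)
go((T+[0,0,.03],D),(T+[0,0,.010],D))
s=read_state(); print(s['grip_width'],s['finger_force'],s['force'])
# check the driver in the gripper from the scene camera cloud
for n in ('scene',):
    p,d=optics.camera(n); c=optics.get_calibration(n); P=cloud(c,d); cv2.imwrite('pics/scene1.png',p[:,:,::-1])
```

```text
t 4.2333 p [ 0.5382 -0.005   0.1855] j [-0.13  0.08  0.04  1.54  0.   -0.25]
[-0.014, 0.004, 0.778, 0.001, -0.002, -0.001] dist 0.156 rot 0.3
[0.0, 0.0, 0.1, 0.0, 0.0, 0.0] dist 0.02 rot 0.0
0.43547511396232896 54.96839940547943 [ 0.43244605  0.34583297 -3.5861169 ]
```

View pics/scene1.png

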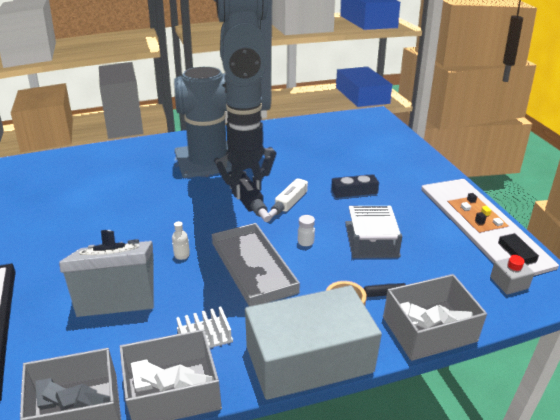

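The driver is held level at (248,195), above the tray. The treadle at (372,225) is clear, and the jar and bottle are unmoved.

carry_out --pt "-0.014 0.004 0.12 0 0 0" --pt "-0.014 0.004 0.24 0 0 0" --pt "-0.014 0.004 0.36 0 0 0" --pt "-0.014 0.004 0.48 0 0 0" --pt "-0.014 0.004 0.6 0 0 0" --pt "-0.014 0.004 0.7 0 0 0" --pt "-0.014 0.004 0.76 0 0 0" --pt "-0.014 0.004 0.76 0 0 0"

```text
t: 4.95
tcp_pos: [0.5382, -0.0012, 0.0315]
tcp_rot: [[-0.992, -0.125, -0.009], [-0.125, 0.992, 0.001], [0.008, 0.003, -1.0]]
force: [-0.4, -0.2, -3.2]
grip_width: 0.433
finger_force: 54.9
```

carry_out --pt "0 0 0.01 0 0 0" --pt "0 0 0.03 0 0 0" --pt "0 0 0.05 0 0 0" --pt "0 0 0.07 0 0 0" --pt "0 0 0.08 0 0 0" --pt "0 0 0.09 0 0 0" --pt "0 0 0.09 0 0 0"

```text
t: 5.53
tcp_pos: [0.5419, -0.0029, 0.0178]
tcp_rot: [[-0.992, -0.124, -0.0], [-0.124, 0.992, 0.0], [0.0, 0.0, -1.0]]
force: [0.1, 0.4, -3.0]
grip_width: 0.436
finger_force: 54.9
```

carry_out --pt "0 0 0.015 0 0 0" --pt "0 0 0.03 0 0 0" --pt "0 0 0.035 0 0 0" --pt "0 0 0.035 0 0 0" --pt "0 0 0.035 0 0 0"

```text
t: 5.95
tcp_pos: [0.5427, -0.003, 0.0119]
tcp_rot: [[-0.992, -0.124, 0.001], [-0.124, 0.992, -0.0], [-0.001, -0.0, -1.0]]
force: [-0.5, -0.1, 2.0]
grip_width: 0.436
finger_force: 55.3
```

Contact with the floor, so the grip opens now.

carry_out --pt "0 0 0 0 0 0" --pt "0 0 0 0 0 0" --pt "0 0 0 0 0 0" --pt "0 0 0 0 0 0" --pt "0 0 0 0 0 0" --pt "0 0 0 0 0 0" --gripper 0.68

```text
t: 6.45
tcp_pos: [0.5421, -0.0029, 0.0111]
tcp_rot: [[-0.992, -0.124, -0.0], [-0.124, 0.992, 0.0], [0.0, 0.0, -1.0]]
force: [0.1, -0.8, 0.1]
grip_width: 0.681
finger_force: 0.0
```

carry_out --pt "0 0 -0.05 0 0 0" --pt "0 0 -0.15 0 0 0" --pt "0 0 -0.3 0 0 0" --pt "0 0 -0.45 0 0 0" --pt "0 0 -0.6 0 0 0" --pt "0 0 -0.75 0 0 0" --pt "0 0 -0.75 0 0 0" --pt "0 0 -0.75 0 0 0"

```text
t: 7.12
tcp_pos: [0.5442, -0.0031, 0.1651]
tcp_rot: [[-0.992, -0.124, 0.007], [-0.124, 0.992, -0.001], [-0.007, -0.002, -1.0]]
force: [-0.0, 0.4, -0.9]
grip_width: 0.68
finger_force: 0.0
```

Run:
```python
from h import *
import m
for n,w in (('top',None),('wrist',None)):
    p,d=optics.camera(n); c=optics.get_calibration(n); P=cloud(c,d); z=P[...,2]; cv2.imwrite(f'pics/{n}2.png',p[:,:,::-1])
    m.P=P
    near=(d>0)&(abs(P[...,0]-.558)<.13)&(abs(P[...,1])<.07)
    try: m.fit(near&(z>.03)&(z<.05)&(p.max(2)<120),n+' driver')
    except Exception as e: print(e)
    if n=='top':
        t=(d>0)&(abs(P[...,0]-.54)<.12)&(abs(P[...,1]-.315)<.12)&(z>.053)&(z<.066)&(p.min(2)>120); m.fit(t,'plate')
        t=(d>0)&(abs(P[...,0]-.54)<.12)&(abs(P[...,1]-.315)<.12)&(z>.05)&(z<.07); m.fit(t,'plate all')
        cv2.imwrite('pics/treadle2.png',cv2.resize(p[165:265,135:225,::-1],None,fx=6,fy=6,interpolation=cv2.INTER_CUBIC))
from g import *
s=read_state(); print(s['grip_width'],s['finger_force'],s['tcp_pos'])
```

```text
top driver 2 [0.6659 0.0679] [0.0025 0.    ] 178.11 z [0.0308 0.0311 0.0315]
plate 2060 [0.5421 0.3161] [0.1118 0.1351] 73.85 z [0.0559 0.0593 0.0629]
plate all 2318 [0.5421 0.3155] [0.1175 0.1366] 73.55 z [0.0556 0.0593 0.063 ]
wrist driver 4719 [ 0.5455 -0.0031] [0.158  0.0382] 7.33 z [0.0339 0.0384 0.0399]
0.6803830485947938 0.0 [ 0.54190301 -0.00282806  0.1611334 ]
```

View pics/treadle2.png

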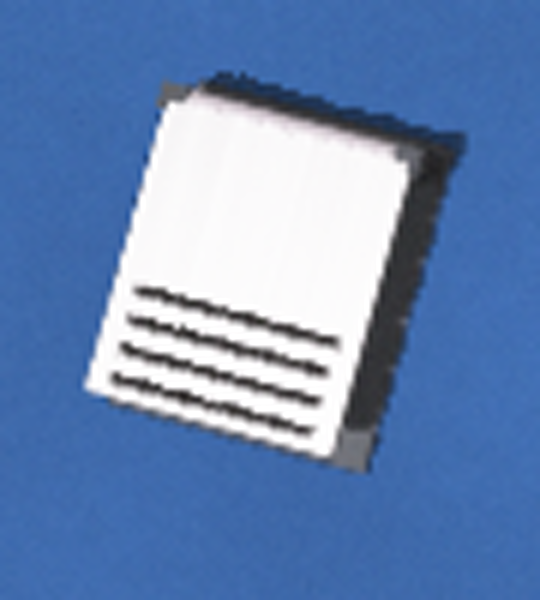

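View pics/wrist2.png

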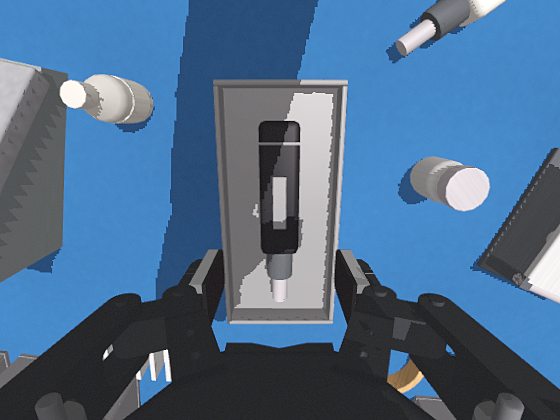

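The driver lies straight inside the tray, handle at wrist (279,190). The treadle is bare and square at yaw -16°, plate 135x112 as expected. Next is the pad.

Run:
```python
from g import *
Q=np.array([.5037,.3272,0]); D=down(73.85)
go(([.525,.165,.17],down(85)),(Q+[0,0,.13],D),(Q+[0,0,.063],D))
```

```text
t 7.2167 p [ 0.5419 -0.0028  0.1611] j [-0.13  0.09  0.    1.48  0.   -0.25]
[-0.02, 0.843, -0.044, 0.0, -0.0, 0.106] dist 0.169 rot 12.1
[0.177, 0.799, 0.2, 0.0, 0.0, 0.097] dist 0.168 rot 11.2
[0.0, 0.0, 0.335, 0.0, 0.0, 0.0] dist 0.067 rot 0.0
```

carry_out --pt "-0.005 0.2 -0.044 0 0 0.026" --pt "-0.01 0.4 -0.044 0 0 0.052" --pt "-0.015 0.6 -0.044 0 0 0.078" --pt "-0.02 0.8 -0.044 0 0 0.1" --pt "-0.02 0.843 -0.044 0 0 0.106" --pt "-0.02 0.843 -0.044 0 0 0.106" --gripper 0

```text
t: 7.72
tcp_pos: [0.5232, 0.1676, 0.1677]
tcp_rot: [[-0.997, 0.083, -0.004], [0.083, 0.997, -0.0], [0.004, -0.0, -1.0]]
force: [0.2, -0.0, 0.0]
grip_width: 0.001
finger_force: 0.0
```

carry_out --pt "0.044 0.2 0.05 0 0 0.024" --pt "0.088 0.4 0.1 0 0 0.048" --pt "0.132 0.6 0.15 0 0 0.072" --pt "0.177 0.799 0.2 0 0 0.097" --pt "0.177 0.799 0.2 0 0 0.097" --pt "0.177 0.799 0.2 0 0 0.097" --pt "0.177 0.799 0.2 0 0 0.097"

```text
t: 8.3
tcp_pos: [0.5037, 0.3257, 0.1287]
tcp_rot: [[-0.961, 0.278, -0.002], [0.278, 0.961, -0.002], [0.001, -0.003, -1.0]]
force: [-0.0, -0.8, 1.1]
grip_width: 0.003
finger_force: 0.0
```

Run:
```python
from g import *
Q=np.array([.5037,.3272,0]); D=down(73.85)
go((Q+[0,0,.064],D),(Q+[0,0,.028],D))
print(read_state()['force'],read_state()['grip_width'])
```

```text
t 8.3 p [0.5037 0.3257 0.1287] j [ 0.46  0.25  0.12  1.44 -0.    0.74]
[0.002, 0.008, 0.323, -0.001, -0.001, 0.0] dist 0.065 rot 0.2
[0.0, 0.0, 0.18, 0.0, 0.0, 0.0] dist 0.036 rot 0.0
[-0.0304393  -0.77129179  1.1377005 ] 0.0026036155229765138
```

carry_out --pt "0 0.005 0.1 0 0 0" --pt "0 0.005 0.2 0 0 0" --pt "0 0.005 0.3 0 0 0" --pt "0 0.005 0.34 0 0 0" --pt "0 0.005 0.38 0 0 0" --pt "0 0.005 0.42 0 0 0" --pt "0 0.005 0.46 0 0 0" --pt "0 0.005 0.48 0 0 0"

```text
t: 8.97
tcp_pos: [0.5057, 0.3249, 0.0363]
tcp_rot: [[-0.96, 0.281, 0.003], [0.281, 0.96, -0.005], [-0.004, -0.004, -1.0]]
force: [-2.5, -7.1, 10.7]
grip_width: -0.005
finger_force: 5.5
```

carry_out --pt "0 0 0.01 0 0 0" --pt "0 0 0.02 0 0 0" --pt "0 0 0.02 0 0 0" --pt "0 0 0.02 0 0 0"

```text
t: 9.3
tcp_pos: [0.5062, 0.3248, 0.0338]
tcp_rot: [[-0.96, 0.281, 0.004], [0.281, 0.96, -0.005], [-0.005, -0.003, -1.0]]
force: [-3.2, -7.7, 11.7]
grip_width: -0.003
finger_force: 5.7
```

carry_out --pt "0 0 0.015 0 0 0" --pt "0 0 0.03 0 0 0" --pt "0 0 0.045 0 0 0" --pt "0 0 0.045 0 0 0" --pt "0 0 0.045 0 0 0" --pt "0 0 0.045 0 0 0"

```text
t: 9.8
tcp_pos: [0.5071, 0.3247, 0.0303]
tcp_rot: [[-0.96, 0.281, 0.007], [0.281, 0.96, -0.005], [-0.008, -0.002, -1.0]]
force: [-10.2, -11.7, 30.0]
grip_width: -0.003
finger_force: 15.4
```

Run:
```python
from h import *
p,d=optics.camera('top'); P=cloud(optics.get_calibration('top'),d)
x=np.array([.9605,-.278]); q=P[...,:2]-[.5421,.3161]; a=q@x; b=q@[.278,.9605]
m=(d>0)&(abs(a)<.055)&(abs(b)<.045)&(P[...,2]<.07)&(P[...,2]>.015)&(p.min(2)>130)
k=np.polyfit(a[m],P[...,2][m],1); print(m.sum(),k,np.arctan(k[0]),read_state()['force'])
```

```text
904 [0.31110827 0.03995601] 0.30161645331928666 [-10.38730023 -12.07029448  30.0885486 ]
```

The treadle is fully down at 0.30 rad. Now I lift off, then work out the knob moves.

carry_out --pt "0 0 -0.06 0 0 0" --pt "0 0 -0.12 0 0 0" --pt "0 0 -0.18 0 0 0" --pt "0 0 -0.25 0 0 0" --pt "0 0 -0.4 0 0 0" --pt "0 0 -0.6 0 0 0" --pt "0 0 -0.8 0 0 0" --pt "0 0 -0.8 0 0 0"

```text
t: 10.52
tcp_pos: [0.5094, 0.3294, 0.1928]
tcp_rot: [[-0.96, 0.279, 0.017], [0.279, 0.96, 0.008], [-0.014, 0.013, -1.0]]
force: [1.8, -0.3, 1.6]
grip_width: 0.003
finger_force: 0.0
```

```bash
cat > k.py <<'E'
from g import *
yaw=np.radians(-6.5); t=np.pi/6
n=np.array([-.5*np.cos(yaw),-.5*np.sin(yaw),np.cos(t)]); u=np.array([np.cos(yaw)*np.cos(t),np.sin(yaw)*np.cos(t),.5]); l=np.cross(n,u)
C=np.array([.5317,-.3212,.1004])+.0003*u+.0012*l
def K(bar):  # tool rotation for bar angle (deg, ccw from upslope); y = bar-90
    a=np.radians(bar-90); y=np.cos(a)*u+np.sin(a)*l; z=-n; return np.c_[np.cross(y,z),y,z]
E
python3 - <<'E'
from k import *
p,d=optics.camera('top'); P=cloud(optics.get_calibration('top'),d)
x=np.array([.9605,-.278]); q=P[...,:2]-[.5421,.3161]; a=q@x; b=q@[.278,.9605]
m=(d>0)&(abs(a)<.055)&(abs(b)<.045)&(P[...,2]<.07)&(P[...,2]>.015)&(p.min(2)>130)
print('treadle',np.polyfit(a[m],P[...,2][m],1))
R=K(23)
s=read_state(); R0=np.array(s['tcp_rot']); v=Ro.from_matrix(R0.T@R).as_rotvec(); f=lambda k:R0@Ro.from_rotvec(v*k).as_matrix()
print('total rot',np.degrees(np.linalg.norm(v)),'R',R.round(3))
go(([.50,.17,.22],down(40)),([.48,.0,.26],down(0)),([.46,-.16,.28],down(-45)),(C+.12*n,R),(C+.016*n,R))
E
```

```text
treadle [-0.00150712  0.05937716]
total rot 148.25035014266794 R [[ 0.836  0.232  0.497]
 [ 0.298 -0.953 -0.057]
 [ 0.46   0.195 -0.866]]
t 10.5667 p [0.5085 0.329  0.1893] j [ 0.46  0.24  0.23  1.54 -0.    0.75]
[-0.183, -0.774, -0.159, 0.006, 0.004, 0.295] dist 0.162 rot 33.8
[-0.587, -0.623, -0.2, 0.0, 0.0, 0.349] dist 0.176 rot 40.0
[-0.8, -0.1, -0.1, 0.0, 0.0, 0.393] dist 0.162 rot 45.0
[-0.498, 0.586, 0.378, -0.16, 0.211, 0.243] dist 0.171 rot 41.2
[0.0, 0.0, 0.52, 0.0, 0.0, 0.0] dist 0.104 rot 0.0
```

carry_out --pt "-0.03 -0.13 -0.03 0.001 0.001 0.05" --pt "-0.06 -0.26 -0.06 0.002 0.002 0.1" --pt "-0.1 -0.39 -0.09 0.003 0.002 0.15" --pt "-0.13 -0.52 -0.12 0.004 0.003 0.2" --pt "-0.16 -0.65 -0.14 0.005 0.003 0.25" --pt "-0.183 -0.774 -0.159 0.006 0.004 0.295" --pt "-0.183 -0.774 -0.159 0.006 0.004 0.295" --gripper 0.55

```text
t: 11.15
tcp_pos: [0.4968, 0.1648, 0.2139]
tcp_rot: [[-0.637, 0.771, -0.011], [0.771, 0.637, -0.008], [0.001, -0.014, -1.0]]
force: [1.0, 0.3, 0.1]
grip_width: 0.551
finger_force: 0.0
```

carry_out --pt "-0.084 -0.089 -0.03 0 0 0.05" --pt "-0.168 -0.178 -0.06 0 0 0.1" --pt "-0.252 -0.267 -0.09 0 0 0.15" --pt "-0.336 -0.356 -0.12 0 0 0.2" --pt "-0.42 -0.445 -0.15 0 0 0.25" --pt "-0.5 -0.534 -0.18 0 0 0.3" --pt "-0.587 -0.623 -0.2 0 0 0.349" --pt "-0.587 -0.623 -0.2 0 0 0.349"

```text
t: 11.82
tcp_pos: [0.4773, -0.0042, 0.2549]
tcp_rot: [[0.006, 1.0, -0.011], [1.0, -0.006, -0.008], [-0.008, -0.011, -1.0]]
force: [0.6, 0.1, 0.6]
grip_width: 0.548
finger_force: 0.0
```

carry_out --pt "-0.11 -0.01 -0.01 0 0 0.056" --pt "-0.23 -0.03 -0.03 0 0 0.112" --pt "-0.34 -0.04 -0.04 0 0 0.168" --pt "-0.46 -0.06 -0.06 0 0 0.224" --pt "-0.57 -0.07 -0.07 0 0 0.28" --pt "-0.69 -0.09 -0.09 0 0 0.336" --pt "-0.8 -0.1 -0.1 0 0 0.393" --pt "-0.8 -0.1 -0.1 0 0 0.393"

```text
t: 12.48
tcp_pos: [0.4574, -0.1635, 0.2749]
tcp_rot: [[0.711, 0.703, -0.013], [0.703, -0.711, -0.007], [-0.014, -0.004, -1.0]]
force: [-0.6, 0.4, -0.1]
grip_width: 0.553
finger_force: 0.0
```

Run:
```python
from k import *
R=K(23); go((C+.12*n,R),(C+.016*n,R))
```

```text
t 12.4833 p [ 0.4574 -0.1635  0.2749] j [-0.47 -0.03  0.11  1.72 -0.01  1.89]
[-0.468, 0.586, 0.357, -0.16, 0.218, 0.241] dist 0.166 rot 41.5
[0.0, 0.0, 0.52, 0.0, 0.0, 0.0] dist 0.104 rot 0.0
```

carry_out --pt "-0.067 0.084 0.05 -0.023 0.031 0.034" --pt "-0.134 0.168 0.1 -0.046 0.062 0.069" --pt "-0.2 0.251 0.15 -0.069 0.093 0.103" --pt "-0.267 0.335 0.2 -0.091 0.125 0.138" --pt "-0.334 0.419 0.255 -0.114 0.156 0.172" --pt "-0.401 0.502 0.306 -0.137 0.187 0.207" --pt "-0.468 0.586 0.357 -0.16 0.218 0.241" --pt "-0.468 0.586 0.357 -0.16 0.218 0.241"

```text
t: 13.15
tcp_pos: [0.4694, -0.3089, 0.1965]
tcp_rot: [[0.839, 0.235, 0.492], [0.296, -0.954, -0.049], [0.457, 0.186, -0.869]]
force: [-0.3, 0.2, -2.7]
grip_width: 0.551
finger_force: 0.0
```

Run:
```python
from k import *
p,d=optics.camera('wrist'); c=optics.get_calibration('wrist'); P=cloud(c,d); cv2.imwrite('pics/wrist3.png',p[:,:,::-1])
F=(P-C)@np.c_[u,l,n]
m=((F[...,2]>.034)&(F[...,2]<.055)&(np.hypot(F[...,0],F[...,1])<.05)&(d>0)).astype(np.uint8)
q,L,s,_=cv2.connectedComponentsWithStats(m); X=F[L==1+s[1:,4].argmax()]
print(len(X),cv2.minAreaRect(X[:,:2].astype(np.float32)),np.percentile(X[:,2],[5,50,95]))
g=(d>0)&(abs(F[...,2])<.006)&(np.hypot(F[...,0],F[...,1])<.064)&(p.min(2)>180); print('dial h',np.median(F[...,2][g]),F[g][:,:2].mean(0))
R=K(23); go((C+.016*n,R))
```

```text
1454 ((0.0024888236075639725, 0.0007234103977680206), (0.06552264094352722, 0.013947255909442902), 23.149017333984375) [0.04179333 0.04420868 0.04559291]
dial h 0.0034574528126422098 [0.01122649 0.00480431]
t 13.2 p [ 0.4706 -0.3083  0.1993] j [-0.9  -0.32 -0.39  1.12  0.37  2.02]
[0.014, 0.036, 0.503, -0.005, 0.001, 0.001] dist 0.101 rot 0.6
```

View pics/wrist3.png

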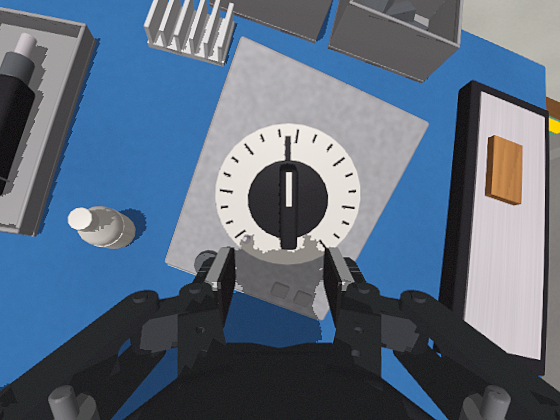

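The wrist view shows the bar upright at (289,205), the needle at the top and the fingers straddling the bar. It measures 65x14 at 23.1°, which agrees with the top view.

carry_out --pt "0.02 0.034 0.12 -0.005 0 0" --pt "0.02 0.034 0.24 -0.005 0 0" --pt "0.02 0.034 0.35 -0.005 0 0" --pt "0.02 0.034 0.43 -0.005 0 0" --pt "0.02 0.034 0.49 -0.005 0 0" --pt "0.02 0.034 0.49 -0.005 0 0" --pt "0.02 0.034 0.49 -0.005 0 0"

```text
t: 13.78
tcp_pos: [0.5279, -0.319, 0.123]
tcp_rot: [[0.834, 0.236, 0.499], [0.306, -0.95, -0.06], [0.46, 0.203, -0.865]]
force: [0.0, -0.6, 0.9]
grip_width: 0.549
finger_force: 0.0
```

carry_out --pt "0 0 0 0 0 0" --pt "0 0 0 0 0 0" --pt "0 0 0 0 0 0" --pt "0 0 0 0 0 0" --pt "0 0 0 0 0 0" --pt "0 0 0 0 0 0" --pt "0 0 0 0 0 0" --gripper 0 --squeeze 30

```text
t: 14.37
tcp_pos: [0.5269, -0.317, 0.1239]
tcp_rot: [[0.833, 0.236, 0.501], [0.303, -0.951, -0.056], [0.463, 0.198, -0.864]]
force: [-4.7, 8.7, 6.3]
grip_width: 0.157
finger_force: 32.9
```

Run:
```python
from k import *
s=read_state(); print('uln',(np.array(s['tcp_pos'])-C)@np.c_[u,l,n],s['grip_width'],s['finger_force'],s['force'],s['moment'])
go((s['tcp_pos'],K(23+60)),(s['tcp_pos'],K(150)))
```

```text
uln [0.00694149 0.0024132  0.02298307] 0.1574080669931692 32.86580175161362 [-4.69278825  8.70606937  6.28862242] [1.68007801 0.81339843 0.91200471]
t 14.3667 p [ 0.5269 -0.317   0.1239] j [-0.82 -0.18 -0.43  0.9   0.34  2.1 ]
[0.0, 0.0, 0.0, 0.001, -0.002, -0.521] dist 0.0 rot 59.7
[0.0, 0.0, 0.0, 0.0, 0.0, -0.585] dist 0.0 rot 67.0
```

The hold is 6 mm off the axis along the bar, so I re-centre before turning.

Run:
```python
from k import *
go((C+.0015*u+.0*l+.0175*n,K(23)))
```

```text
t 14.3667 p [ 0.5269 -0.317   0.1239] j [-0.82 -0.18 -0.43  0.9   0.34  2.1 ]
[-0.03, 0.0, 0.027, 0.0, -0.002, 0.002] dist 0.008 rot 0.4
```

carry_out --pt "0 0 0 0 0 0" --pt "0 0 0 0 0 0" --pt "-0.015 0 0.015 0 0 0" --pt "-0.03 0 0.027 0 0 0" --pt "-0.03 0 0.027 0 0 0" --pt "-0.03 0 0.027 0 0 0" --pt "-0.03 0 0.027 0 0 0" --gripper 0.35

```text
t: 14.95
tcp_pos: [0.5243, -0.3226, 0.1148]
tcp_rot: [[0.835, 0.232, 0.499], [0.302, -0.951, -0.062], [0.46, 0.203, -0.865]]
force: [0.6, 0.2, -0.0]
grip_width: 0.349
finger_force: 0.0
```

Run:
```python
from k import *
s=read_state(); print('uln',(np.array(s['tcp_pos'])-C)@np.c_[u,l,n],s['force'])
go((C+.0015*u+.0*l+.0175*n,K(23)))
```

```text
uln [ 0.00071016 -0.0034123   0.01604872] [ 0.5561954   0.15597184 -0.03635996]
t 14.95 p [ 0.5243 -0.3226  0.1148] j [-0.83 -0.17 -0.45  0.88  0.33  2.09]
[0.01, -0.014, -0.007, 0.003, -0.0, 0.002] dist 0.004 rot 0.4
```

carry_out --pt "0.01 -0.014 -0.007 0 0 0" --pt "0.01 -0.014 -0.007 0 0 0" --pt "0.01 -0.014 -0.007 0 0 0"

```text
t: 15.2
tcp_pos: [0.5251, -0.319, 0.1171]
tcp_rot: [[0.834, 0.233, 0.499], [0.303, -0.951, -0.063], [0.46, 0.204, -0.864]]
force: [-1.0, 0.1, -0.5]
grip_width: 0.347
finger_force: 0.0
```

carry_out --pt "0 0 0 0 0 0" --pt "0 0 0 0 0 0" --pt "0 0 0 0 0 0" --pt "0 0 0 0 0 0" --pt "0 0 0 0 0 0" --gripper 0

```text
t: 15.62
tcp_pos: [0.5249, -0.3189, 0.117]
tcp_rot: [[0.835, 0.233, 0.499], [0.303, -0.951, -0.062], [0.46, 0.203, -0.864]]
force: [-1.9, 1.8, 2.5]
grip_width: 0.158
finger_force: 32.7
```

Run:
```python
from k import *
s=read_state(); print('uln',(np.array(s['tcp_pos'])-C)@np.c_[u,l,n],s['force'],s['moment'],s['grip_width'],s['finger_force'])
```

```text
uln [0.0019044  0.00036453 0.01785243] [-1.85783349  1.75056741  2.45678566] [0.52597253 0.6761446  0.26968772] 0.15801842255415724 32.739145159721375
```

carry_out --pt "0 0 0 0 0 -0.045" --pt "0 0 0 0 0 -0.09" --pt "0 0 0 0 0 -0.135" --pt "0 0 0 0 0 -0.18" --pt "0 0 0 0 0 -0.225" --pt "0 0 0 0 0 -0.27" --pt "0 0 0 0 0 -0.315" --pt "0 0 0 0 0 -0.36"

```text
t: 16.28
tcp_pos: [0.5246, -0.3183, 0.1167]
tcp_rot: [[0.471, 0.728, 0.499], [0.857, -0.512, -0.061], [0.211, 0.456, -0.865]]
force: [-4.3, 2.8, 4.5]
grip_width: 0.157
finger_force: 33.1
```

Run:
```python
from k import *
s=read_state(); print('uln',(np.array(s['tcp_pos'])-C)@np.c_[u,l,n],s['force'],s['moment'],s['grip_width'],s['finger_force'])
go((C+.0015*u+.0175*n,K(64)),(C+.0015*u+.0175*n,K(150)))
```

```text
uln [0.00144509 0.00088894 0.01781306] [-4.25085176  2.75004177  4.4649105 ] [0.71164793 0.81339745 0.30918342] 0.1568138562568934 33.1031996011734
t 16.2833 p [ 0.5246 -0.3183  0.1167] j [-0.83 -0.18 -0.45  0.88  0.33  1.37]
[-0.004, 0.002, 0.002, 0.002, 0.001, 0.007] dist 0.001 rot 0.8
[0.0, 0.0, 0.0, -0.0, 0.0, -0.75] dist 0.0 rot 86.0
```

Turning well, with low forces.

carry_out --pt "-0.002 0 0 0 0 -0.045" --pt "-0.003 0 0 0 0 -0.09" --pt "-0.003 0 0 0 0 -0.135" --pt "-0.003 0 0 0 0 -0.18" --pt "-0.003 0 0 0 0 -0.225" --pt "-0.003 0 0 0 0 -0.27" --pt "-0.003 0 0 0 0 -0.315" --pt "-0.003 0 0 0 0 -0.36"

```text
t: 16.95
tcp_pos: [0.524, -0.3181, 0.1164]
tcp_rot: [[-0.127, 0.858, 0.498], [0.982, 0.179, -0.059], [-0.14, 0.482, -0.865]]
force: [-6.2, 4.4, 5.4]
grip_width: 0.153
finger_force: 33.3
```

carry_out --pt "0 0 0 0 0 -0.045" --pt "0 0 0 0 0 -0.09" --pt "0 0 0 0 0 -0.135" --pt "0 0 0 0 0 -0.18" --pt "0 0 0 0 0 -0.225" --pt "0 0 0 0 0 -0.27" --pt "0 0 0 0 0 -0.31" --pt "0 0 0 0 0 -0.35"

```text
t: 17.62
tcp_pos: [0.5235, -0.3184, 0.1161]
tcp_rot: [[-0.649, 0.576, 0.497], [0.636, 0.769, -0.06], [-0.417, 0.277, -0.866]]
force: [-7.4, 2.9, 5.6]
grip_width: 0.157
finger_force: 33.4
```

Run:
```python
from k import *
s=read_state(); R=np.array(s['tcp_rot']); print('uln',(np.array(s['tcp_pos'])-C)@np.c_[u,l,n],s['force'],'mom tool',R.T@s['moment'],s['grip_width'],s['finger_force'])
print('bar now',np.degrees(np.arctan2(R[:,1]@l,R[:,1]@u))+90)
go((C+.0015*u+.0175*n,K(150)))
```

```text
uln [0.00025276 0.00068675 0.01781717] [-7.44199136  2.92382191  5.56536989] mom tool [-0.12650818  1.6811017   0.07421135] 0.1571338891755731 33.42313885688782
bar now 146.03455169191093
t 17.6167 p [ 0.5235 -0.3184  0.1161] j [-0.83 -0.18 -0.45  0.88  0.33 -0.05]
[-0.007, 0.001, 0.002, -0.001, 0.001, -0.035] dist 0.001 rot 4.0
```

Next I drive gently a little past 150°, to seat the knob on the stop.

carry_out --pt "0 0 0 0 0 -0.015" --pt "0 0 0 0 0 -0.03" --pt "0 0 0 0 0 -0.045" --pt "0 0 0 0 0 -0.06" --pt "0 0 0 0 0 -0.07" --pt "0 0 0 0 0 -0.07"

```text
t: 18.12
tcp_pos: [0.5234, -0.3184, 0.1161]
tcp_rot: [[-0.719, 0.486, 0.497], [0.53, 0.846, -0.06], [-0.45, 0.221, -0.866]]
force: [-6.1, 4.2, 6.3]
grip_width: 0.158
finger_force: 55.5
```

Run:
```python
from k import *
s=read_state(); R=np.array(s['tcp_rot']); print('mom tool',R.T@s['moment'],s['force'],s['finger_force'])
print('bar now',np.degrees(np.arctan2(R[:,1]@l,R[:,1]@u))+90)
```

```text
mom tool [-0.35053332  1.4312669   1.50738031] [-6.08579417  4.21439035  6.3298017 ] 55.49244611989707
bar now 153.55971623884636
```

The twisting moment jumped to 1.5 N m, so the knob is on its stop. I release and back off.

carry_out --pt "0 0 0 0 0 0" --pt "0 0 0 0 0 0" --pt "0 0 0 0 0 0" --pt "0 0 0 0 0 0" --pt "0 0 0 0 0 0" --gripper 0.55

```text
t: 18.53
tcp_pos: [0.5246, -0.3196, 0.1164]
tcp_rot: [[-0.72, 0.482, 0.499], [0.524, 0.849, -0.062], [-0.454, 0.217, -0.864]]
force: [-0.7, -0.2, -0.4]
grip_width: 0.548
finger_force: 0.0
```

carry_out --pt "0 0 -0.08 0 0 0" --pt "0 0 -0.2 0 0 0" --pt "0 0 -0.35 0 0 0" --pt "0 0 -0.5 0 0 0" --pt "0 0 -0.65 0 0 0" --pt "0 0 -0.65 0 0 0" --pt "0 0 -0.65 0 0 0"

```text
t: 19.12
tcp_pos: [0.4602, -0.313, 0.2323]
tcp_rot: [[-0.718, 0.482, 0.502], [0.523, 0.85, -0.067], [-0.459, 0.214, -0.862]]
force: [0.3, 0.7, -0.4]
grip_width: 0.549
finger_force: 0.0
```

Run:
```python
from k import *
p,d=optics.camera('wrist'); c=optics.get_calibration('wrist'); P=cloud(c,d); cv2.imwrite('pics/wrist4.png',p[:,:,::-1])
F=(P-C)@np.c_[u,l,n]
m=((F[...,2]>.034)&(F[...,2]<.055)&(np.hypot(F[...,0],F[...,1])<.05)&(d>0)).astype(np.uint8)
q,L,s,_=cv2.connectedComponentsWithStats(m); X=F[L==1+s[1:,4].argmax()]
print(len(X),cv2.minAreaRect(X[:,:2].astype(np.float32)))
# treadle + driver from top
p,d=optics.camera('top'); P=cloud(optics.get_calibration('top'),d); z=P[...,2]
a=(P[...,:2]-[.5421,.3161])@[.9605,-.278]; b=(P[...,:2]-[.5421,.3161])@[.278,.9605]
m=(d>0)&(abs(a)<.055)&(abs(b)<.045)&(p.min(2)>130); print('treadle',np.polyfit(a[m],z[m],1))
m=(d>0)&(abs(P[...,0]-.558)<.12)&(abs(P[...,1])<.055)&(z>.03)&(z<.05); print('driver',cv2.minAreaRect(P[m][:,:2].astype(np.float32)),np.median(z[m]))
print(read_state()['force'],read_state()['t'])
```

```text
1091 ((-0.00314243882894516, 0.0003515947610139847), (0.014004379510879517, 0.06536944955587387), 60.106422424316406)
treadle [-0.00607236  0.05933779]
driver ((0.5591685771942139, 8.780881762504578e-05), (0.10885586589574814, 0.23856064677238464), 88.82164001464844) 0.03925413613596329
[-0.12217562 -0.0868407  -0.72191126] 19.2167
```

View pics/wrist4.png

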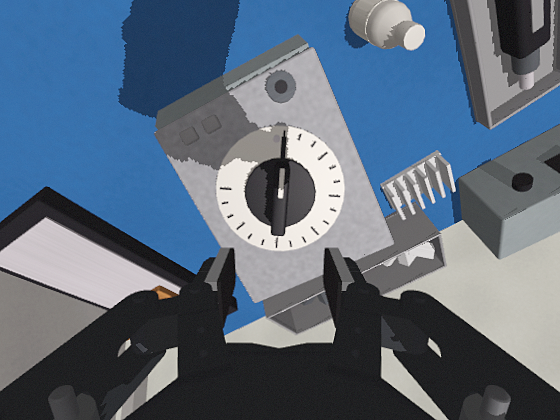

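The bar is at 150.1° with the needle by the pin at (285,130), so the knob is at zero. The treadle is level, the driver is in the tray and the gripper is clear.

```bash
python3 -c "
from cell import order
print(order.job_done())"
```

```text
the job is handed in; nothing more can be done
None
```

The job is handed in at about 19 s of the 72 s allowed: the driver lies flat in the tray, the treadle went down to its stop and came back up, and the knob is at its zero stop (the hand-in returned no verdict).

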